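# Load and close the wine sample filter

## Robot

A 6-joint arm with a two-finger parallel gripper is mounted at the origin on the work surface. World frame = base frame: x ahead of the robot, y to its left, z up, the work surface at z = 0. Lengths are in m, angles in rad, forces in N, time in s.
With the tool pointing down it reaches from about 0.3 to 0.875 m from the base axis. Payload 4.2 kg.
Tool frame: the origin (TCP) lies on the front face of the gripper's body, between the roots of the fingers; the fingertips stand 73 mm ahead of it and the grasp point (between the pads) lies 54 mm ahead of it; z points along the fingers, y is the line along which they close (so a half turn about z gives the same grasp; the last joint's range is limited). The gripper opens to 85 mm and grips with 20 to 120 N. Pads are 22 mm wide; open, the fingers measure 114 mm over their backs; the gripper's body (76 mm by 85 mm) begins 54 mm behind the grasp point. The pads swing forward as they close: fully open they stand 13 mm farther back than shut.
Start: joints at [-1.125, 0.32, 1.565, -0, 1.257, -0.02], TCP at [0.258, -0.514, 0.304] pointing down, gripper open.
Joint ranges: [-3.11, 3.11], [-0.84, 2.01], [0.21, 2.61], [-1.34, 4.49], [0.05, 2.63], [-2.56, 2.56]. Speed limits (rad/s): [2.57, 2.57, 3.14, 3.14, 3.14, 3.14].

## Interface

Orientations are given as a rotation vector (axis times angle).
In Python, from rig import robot gives the robot as it stands. The module is installed in compiled form; this text tells all that it offers. Calls block until the motion is done:
- robot.move_to(position, orientation): joint-space move of the TCP to a pose.
- robot.movel(position, attitude=None, v=0.15): straight line of the TCP; attitude=None keeps the orientation; v is the mean speed in m/s.
- robot.move_j(angles): joint-space move.
- robot.grip(opening, grip_force=None): finger opening in m; grip_force is the grip in N (None keeps the last); returns when the fingers have stopped.
- robot.wait(seconds).
- robot.inverse_kinematics(position, orientation): joint angles nearest the present ones, or None.
- robot.sense(): the state.
- robot.get_image(name): name is "side" or "top"; returns a dict with "frame" (400x640x3 uint8, blue, green, red), "range_z" (400x640 float32, m along the optical axis (not along the pixel's ray), 0 where there is no reading), "camera_matrix" (3x3 intrinsics, pixels), "rvec" (rotation vector, rad) and "tvec" (3), from world to camera coordinates, as OpenCV has them. Camera axes: x right, y down, z forward; pixel columns grow to the right and rows downward; lengths in m; the calibration is good to about 2 mm. A picture is of the moment at which its call begins.
A pose or a line that the arm cannot do raises robot.PlanningError and nothing moves.
- robot.close_job(): hands the job in, once; it reports no verdict.
The state is a dict: "t": time; "qpos": joint angles; "qd": joint speeds; "effort": joint torques, N m; "position": TCP position; "tcp_rot": TCP orientation; "force": force on the tool from outside, world axes, zero at the start; "wrist_torque": the same for the moment, N m; "width": finger opening in m.
Only numpy, scipy, OpenCV 4.12 (cv2) and the standard library are available. Lean on these libraries where they do the work, as an engineer would, in place of code of your own. Each camera call takes 0.05 s, during which the arm holds its last target. There are 200 camera calls.

## Task

Put exactly two of the three white filter discs flat into the cup of the sample filter, leaving the third where it lies. Then set the blue knurled collar over the cup, turn it under a light push until its hidden keyways drop over the brass pins, push it fully home against the sprung red seal, and hold it there: the job finishes with the gripper still holding the collar pushed home. Leave the wine glass, the bottle and the white bung where they stand.

Things in the scene. Friction and masses are not known exactly. Their poses are not given: they have to be found in the camera images.
- cell: the sample filter, fixed to the bench: dark steel round base, 90 mm diameter, 30 mm high, with a brass hose barb out of each side along its own y (to 73 mm from the axis, 15 mm up); on it stand the cup, its pins and the seal. Origin: on the cup's axis at bench height; z up
- cup_mouth (a point): centre of the mouth of the filter's upright steel cup, 62 mm above the bench. Outside diameter 50 mm (the top 5 mm bevelled to 45 mm), bore 42 mm, floor 26 mm below the mouth. Two opposite brass pins, 5 mm thick, stand out from it to 30.5 mm from the axis, 47.5 mm above the bench
- seal (a joint): how far the sprung red seal ring round the cup's foot (68 mm outside, top 44 mm above the bench when free) is pressed down, m: 0 free, about 0.006 with the collar fully home (its cap then stops on the cup's rim). Pushes back 6 N at first, 12 N when home, so an unheld collar rises
- collar_grip (a point): centre of the grip of the blue, black-knurled collar: loose, open end down on the bench, about 180 g, 57 mm tall. Solid round grip 42 mm diameter, 28 mm tall, on a skirt 69 mm diameter, 29 mm tall. The point is on the axis, 43 mm above the lower edge, 14 mm below the top, 14 mm above the skirt. Over the cup: 93 mm above the bench when resting on the pins, 81 mm when fully home
- collar_foot (a point): centre of the collar's open lower edge. Inside, the skirt is 24 mm deep with a 54 mm bore (2 mm clearance round the cup) and four keyways, one every 90 degrees, full depth, each with about 5 degrees of play either way over a pin. They cannot be seen from above and nothing outside shows where they are; a quarter turn is sure to find them
- disc0_center (a point): white sintered filter disc, flat, 34 mm diameter, 10 mm thick, 20 g, lying flat on the bench; this point is its centre (5 mm above its underside), z along its axis. The three discs are alike
- disc1_center (a point): white sintered filter disc, flat, 34 mm diameter, 10 mm thick, 20 g, lying flat on the bench; this point is its centre (5 mm above its underside), z along its axis. The three discs are alike
- disc2_center (a point): white sintered filter disc, flat, 34 mm diameter, 10 mm thick, 20 g, lying flat on the bench; this point is its centre (5 mm above its underside), z along its axis. The three discs are alike
- glass_mid (a point): bystander: stemmed wine glass, 78 mm at its widest, 199 mm tall; this point is on its axis 100 mm above its foot
- bottle_mid (a point): bystander: green wine bottle, 74 mm diameter, 290 mm tall; this point is on its axis at half height
- bung_mid (a point): bystander: white barrel bung, 64 mm at its widest (the top), 46 mm tall; this point is on its axis at half height
Things that resemble listed ones, but are neither listed nor needed, are in the scene too. What is shaped like the part that bears disc2_center but brown or purple is not meant.

How it is judged:
By the outcome, as a careful person would: the job done as asked, in the order asked, and still so for the second after the job is handed in, while the arm keeps its last pose, push and grip.
It also fails if it takes over 67 s, if anything falls off the work surface, if the arm or the gripper's body presses on something with over 40 N, if the wrist force passes 120 N, or if a joint passes its speed limit or range.

## Working session

There is one attempt and no reset: what is moved stays moved. The work goes in short steps, each a Python script; the robot and the scene stay as the last script left them, time stands still between calls to the robot, and variables do not carry over. Pictures are saved under pics/ and viewed, on a budget of 10 in all, crops included, one or two more only if the job needs it, and the job is handed in when it is done.

```bash
mkdir -p pics; cat > h.py <<'E'
import numpy as np, cv2
from rig import robot
from scipy.spatial.transform import Rotation as R
def grab(n):
    d=robot.get_image(n); np.savez('%s.npz'%n,**d); return d
def cloud(d):
    z=d['range_z'].astype(float); K=d['camera_matrix']; v,u=np.mgrid[:z.shape[0],:z.shape[1]]
    p=np.stack([(u-K[0,2])/K[0,0]*z,(v-K[1,2])/K[1,1]*z,z],-1)
    Rm=cv2.Rodrigues(np.array(d['rvec'],float))[0]
    w=(p-np.array(d['tvec']).reshape(3))@Rm; w[z==0]=np.nan; return w
def down(yaw): # tool z down, tool y at world angle yaw
    y=np.array([np.cos(yaw),np.sin(yaw),0]); z=np.array([0,0,-1.]); x=np.cross(y,z)
    return R.from_matrix(np.stack([x,y,z],1)).as_rotvec()
E
python3 - <<'E'
from h import *
for n in('top','side'):
    d=grab(n); cv2.imwrite(f'pics/{n}0.png',d['frame']); print(n,d['rvec'],d['tvec'],d['camera_matrix'][0,0])
s=robot.sense(); print(s['t'],s['tcp_rot'],s['force'],down(0),s['width'])
print(R.from_rotvec(s['tcp_rot']).as_matrix())
E
```

```text
top [ 2.0444418  -2.17174505  0.23774824] [0.10569996 0.59032062 1.06267803] 397.8121121209435
side [ 0.6605808  -2.44274346  1.35579726] [0.53737125 0.22672302 0.95599204] 445.3827525714395
0.1 [-3.05537696e+00 -7.24698201e-01  5.00588304e-04] [ 0.86672675 -0.79291842 -0.08067332] [2.22144147 2.22144147 0.        ] 0.08561057582334489
[[ 8.93476680e-01  4.49109127e-01 -6.44119270e-04]
 [ 4.49109589e-01 -8.93475684e-01  1.33414312e-03]
 [ 2.36709469e-05 -1.48130590e-03 -9.99998903e-01]]
```

View pics/top0.png

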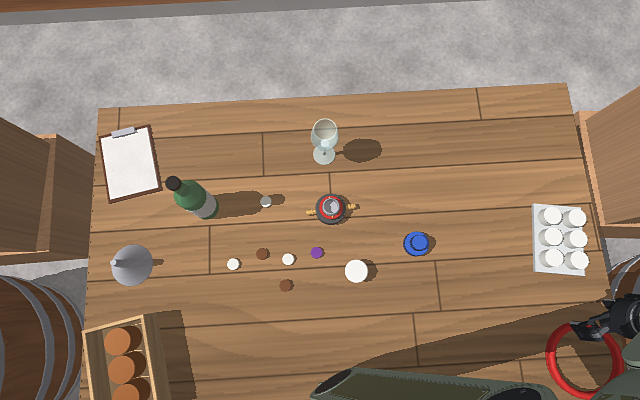

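View pics/side0.png

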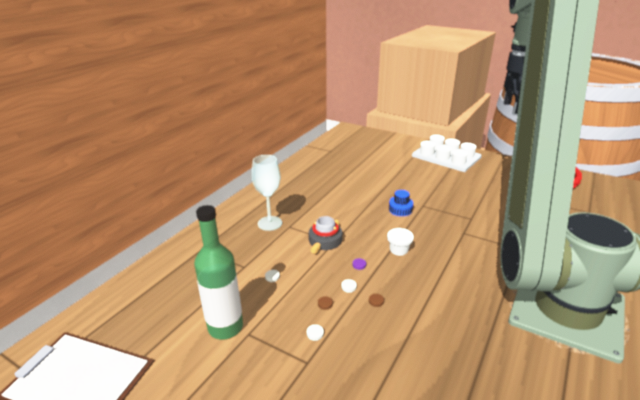

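The top view shows white discs at about (233,264), (288,259) and (265,201, in shadow). The cell is at (331,208), the collar at (417,243), the bung at (356,271), and the glass foot at (324,154). Next I'll turn these into positions and fit them.

```bash
python3 - <<'E'
from h import *
from scipy.optimize import least_squares
def circ(P):
    r=least_squares(lambda q:np.hypot(P[:,0]-q[0],P[:,1]-q[1])-q[2],[*P.mean(0)[:2],.02],loss='soft_l1',f_scale=.002); return r.x
C={n:cloud(np.load(n+'.npz')) for n in('top','side')}
F={n:np.load(n+'.npz')['frame'].astype(int) for n in C}
w=C['top']
print('bench z',np.nanmedian(w[285:310,200:330,2]), 'side',np.nanmedian(C['side'][250:300,430:470,2]))
for name,(u,v) in dict(d0=(233,264),d1=(288,259),d2=(265,201)).items():
    p=w[v,u]
    for n in C:
        W=C[n]; m=(np.hypot(W[...,0]-p[0],W[...,1]-p[1])<.03)&(W[...,2]>.006)&(W[...,2]<.02)
        Q=W[m]; print(name,n,len(Q),((Q.max(0)+Q.min(0))/2).round(4),(Q.max(0)-Q.min(0)).round(4),np.median(Q,0).round(4),F[n][m].mean(0).round())
for name,(u,v),bands in [('collar',(417,243),[(.05,.065),(.024,.034)]),('cell',(331,208),[(.058,.066),(.040,.048),(.026,.034)]),('bung',(356,271),[(.04,.05)])]:
    p=w[v,u]; print(name,p.round(4))
    for lo,hi in bands:
        for n in C:
            W=C[n]; m=(np.hypot(W[...,0]-p[0],W[...,1]-p[1])<.075)&(W[...,2]>lo)&(W[...,2]<hi)
            Q=W[m]
            if len(Q)>5: print(' ',lo,n,len(Q),((Q.max(0)+Q.min(0))/2).round(4),(Q.max(0)-Q.min(0)).round(4),'medz',np.median(Q[:,2]).round(4))
f=np.load('top.npz')['frame']
a=cv2.resize(f[170:300,215:375],None,fx=5,fy=5,interpolation=cv2.INTER_CUBIC)[:600]
cv2.imwrite('pics/c1.png',cv2.resize(f[180:280,220:353],None,fx=6,fy=6,interpolation=cv2.INTER_CUBIC))
E
```

```text
bench z 8.431098229465063e-05 side 9.244360295946203e-05
d0 top 106 [0.4375 0.3276 0.0111] [0.0375 0.0327 0.01  ] [0.4336 0.3277 0.01  ] [232. 238. 239.]
d0 side 180 [0.434  0.3277 0.01  ] [0.0325 0.0334 0.0076] [0.4335 0.3282 0.0101] [249. 252. 251.]
d1 top 106 [0.4358 0.1652 0.0113] [0.0391 0.0406 0.0103] [0.4384 0.1682 0.0099] [230. 237. 238.]
d1 side 130 [0.4394 0.1696 0.0094] [0.0334 0.0345 0.0068] [0.439  0.1707 0.0103] [249. 252. 252.]
d2 top 89 [0.6128 0.2218 0.01  ] [0.0315 0.0446 0.0072] [0.6123 0.2285 0.01  ] [153. 160. 162.]
d2 side 115 [0.6119 0.2279 0.0099] [0.0328 0.0313 0.0076] [0.6129 0.2293 0.0101] [186. 197. 199.]
collar [ 0.4568 -0.1962  0.0568]
  0.05 top 188 [ 0.4597 -0.2012  0.057 ] [0.0406 0.0406 0.0121] medz 0.0566
  0.05 side 116 [ 0.4603 -0.2006  0.0555] [0.0438 0.0474 0.0105] medz 0.0568
  0.024 top 240 [ 0.4589 -0.2016  0.0291] [0.0664 0.0667 0.0092] medz 0.0286
  0.024 side 157 [ 0.4601 -0.1995  0.029 ] [0.0673 0.0665 0.0099] medz 0.0291
cell [0.575  0.0353 0.0342]
  0.058 top 55 [0.576  0.0377 0.0619] [0.0466 0.0483 0.0074] medz 0.0605
  0.058 side 78 [0.5754 0.0376 0.0615] [0.0472 0.0481 0.007 ] medz 0.0606
  0.04 top 175 [0.5767 0.0372 0.044 ] [0.0662 0.0663 0.0079] medz 0.0438
  0.04 side 172 [0.575  0.0389 0.0442] [0.0677 0.0674 0.0074] medz 0.0442
  0.026 top 312 [0.5753 0.0275 0.03  ] [0.0875 0.1089 0.0079] medz 0.0302
  0.026 side 259 [0.5763 0.0287 0.0301] [0.0882 0.1111 0.0078] medz 0.0302
bung [ 0.3908 -0.0214  0.046 ]
  0.04 top 407 [ 0.3913 -0.0215  0.045 ] [0.0611 0.0621 0.0096] medz 0.0457
  0.04 side 336 [ 0.3929 -0.0223  0.0447] [0.0637 0.0669 0.0093] medz 0.0459
```

View pics/c1.png

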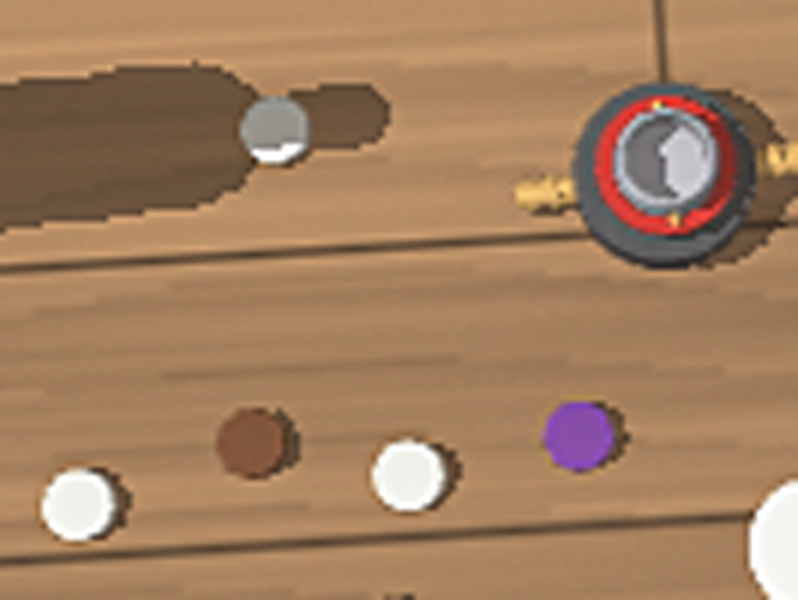

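```bash
cat >> h.py <<'E'
CELL=np.array([.5757,.0378]); DISC=[np.array([.4388,.1693]),np.array([.434,.3277])]; COL=np.array([.460,-.2008])
def yawpick(pos,opts):  # yaw with last joint nearest its middle
    b=[(abs(q[5]),y) for y in opts for q in [robot.inverse_kinematics(pos,down(y))] if q is not None]; return min(b)[1]
def st(msg=''):
    s=robot.sense(); print(msg,'t%.2f'%s['t'],'p',np.round(s['position'],4),'F',np.round(s['force'],1),'w%.4f'%s['width'],'q6 %.2f'%s['qpos'][5]); return s
E
python3 - <<'E'
from h import *
p=DISC[0]; y=yawpick([*p,.15],[0,np.pi]); print('yaw',y)
robot.grip(.05,30); st('open')
robot.move_to([*p,.12],down(y)); f0=st('above')['force']
robot.movel([*p,.080],v=.15); st('.08')
for z in np.arange(.078,.0649,-.002):
    robot.movel([*p,z],v=.05); s=st('%.3f'%z)
    if s['force'][2]-f0[2]>2: break
d=grab('side'); cv2.imwrite('pics/s1.png',cv2.resize(d['frame'][220:340,270:430],None,fx=5,fy=5))
E
```

```text
yaw 0
open t0.54 p [ 0.2582 -0.5137  0.3039] F [-0.3 -0.1  0.7] w0.0500 q6 -0.02
above t3.12 p [0.4393 0.1689 0.1202] F [0.2 0.4 0. ] w0.0498 q6 0.34
.08 t3.54 p [0.439  0.169  0.0799] F [-0.4  0.4 -0. ] w0.0500 q6 0.34
0.078 t3.79 p [0.4392 0.1694 0.0787] F [0.  0.3 0.5] w0.0500 q6 0.34
0.076 t4.04 p [0.4388 0.1693 0.0761] F [ 0.2  0.1 -0.5] w0.0500 q6 0.34
0.074 t4.29 p [0.4387 0.1693 0.0738] F [-0.7  0.2 -0.4] w0.0502 q6 0.34
0.072 t4.54 p [0.4387 0.1693 0.0718] F [ 0.2 -0.1 -1.2] w0.0501 q6 0.34
0.070 t4.79 p [0.4387 0.1693 0.0699] F [0.3 0.9 0.4] w0.0499 q6 0.34
0.068 t5.04 p [0.4389 0.1693 0.0695] F [-3.2 -1.4 17.3] w0.0499 q6 0.34
```

View pics/s1.png

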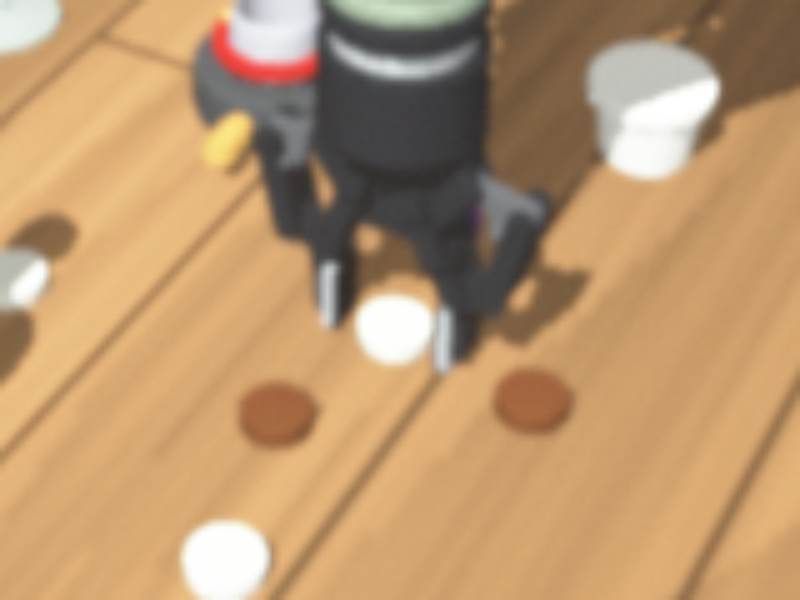

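The crop shows disc 1 at (395,330), between the open fingers. The tips are 69.5 mm long at this opening. Next I'll grip it and place it.

```bash
cat >> h.py <<'E'
def place(p,y):
    robot.movel([*p,.0755],v=.1); robot.grip(.03,30); st('gripped')
    robot.movel([*p,.17],v=.25); s=st('lifted')
    yc=y
    robot.move_to([*CELL,.17],down(yc)); robot.movel([*CELL,.1345],v=.12); st('at cup')
    robot.grip(.05); robot.wait(.15); st('released')
    robot.movel([*CELL,.18],v=.25)
E
python3 - <<'E'
from h import *
place(DISC[0],0)
p=DISC[1]; y=yawpick([*p,.15],[0,np.pi]); print(y)
robot.move_to([*p,.12],down(y)); st()
d=grab('top'); W=cloud(d); m=np.hypot(W[...,0]-CELL[0],W[...,1]-CELL[1])<.016
Q=W[m]; print(np.percentile(Q[:,2],[5,25,50,75,95]).round(4))
cv2.imwrite('pics/t2.png',cv2.resize(d['frame'][180:240,290:370],None,fx=8,fy=8,interpolation=cv2.INTER_CUBIC))
E
```

```text
gripped t5.63 p [0.4387 0.1692 0.0754] F [ 0.  -0.1  4.8] w0.0324 q6 0.34
lifted t6.16 p [0.4386 0.1693 0.1701] F [-0.7  1.  -0.7] w0.0319 q6 0.34
at cup t7.38 p [0.5747 0.0392 0.1344] F [-0.9 -0.2 -0.9] w0.0323 q6 0.05
released t7.85 p [0.5757 0.0378 0.1345] F [-0.4  0.8 -0.4] w0.0503 q6 0.05
0
 t9.43 p [0.4346 0.3271 0.12  ] F [ 0.4 -0.2  0.3] w0.0498 q6 0.63
[0.0423 0.0442 0.0456 0.0466 0.05  ]
```

View pics/t2.png

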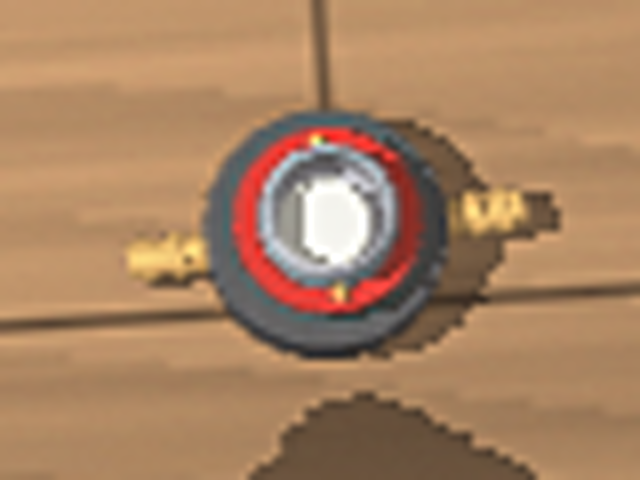

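Disc 1 lies flat in the cup: the white disc is at (335,220) and its top measures about 0.0456, against 0.046 expected. Now disc 2.

```bash
python3 - <<'E'
from h import *
place(DISC[1],0)
robot.grip(.062,30)
y=yawpick([*COL,.2],[0,np.pi]); print(y)
robot.move_to([*COL,.16],down(y)); st()
d=grab('top'); W=cloud(d); r=np.hypot(W[...,0]-CELL[0],W[...,1]-CELL[1])
print(np.percentile(W[r<.015][:,2],[5,25,50,75,95]).round(4))
a=cv2.resize(d['frame'][180:240,290:370],None,fx=8,fy=8,interpolation=cv2.INTER_CUBIC)
cv2.imwrite('pics/t3.png',a)
E
```

```text
gripped t10.37 p [0.4345 0.328  0.0765] F [ 0.5 -1.1  5.2] w0.0319 q6 0.63
lifted t10.89 p [0.4338 0.3276 0.1704] F [-0.6 -0.3  0.3] w0.0315 q6 0.63
at cup t12.56 p [0.5755 0.039  0.1344] F [-0.4 -0.1 -0.3] w0.0317 q6 0.05
released t13.03 p [0.5757 0.0378 0.1345] F [ 0.5 -0.   0.3] w0.0501 q6 0.05
0
 t14.67 p [ 0.4607 -0.2004  0.1601] F [ 0.1  0.9 -0.2] w0.0620 q6 -0.43
[0.0531 0.0543 0.0559 0.057  0.0592]
```

View pics/t3.png

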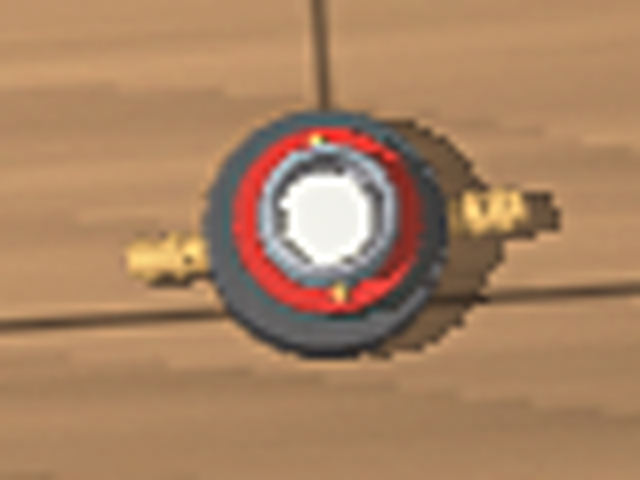

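Both discs are flat and stacked, with the white disc at (326,218) and its top at 0.056 as expected. Next I'll grip the collar and bring it over the cup.

```bash
python3 - <<'E'
from h import *
robot.movel([*COL,.112],v=.15); st('near')
robot.movel([*COL,.1025],v=.05); st('at')
robot.grip(.035,80); s=st('gripped')
robot.movel([*COL,.2],v=.2); robot.wait(.1); s=st('lifted')
robot.move_to([*CELL,.2],down(-.8)); robot.wait(.2); s=st('over')
d=grab('side'); W=cloud(d); m=np.hypot(W[...,0]-CELL[0],W[...,1]-CELL[1])<.06
b=d['frame'].astype(int); blue=m&(b[...,0]>b[...,2]+60)
Q=W[blue]; print('blue',len(Q),Q.min(0).round(4),Q.max(0).round(4),((Q.min(0)+Q.max(0))/2).round(4))
cv2.imwrite('pics/s4.png',cv2.resize(d['frame'][150:270,250:410],None,fx=5,fy=5))
d=grab('top'); W=cloud(d); b=d['frame'].astype(int); blue=(np.hypot(W[...,0]-CELL[0],W[...,1]-CELL[1])<.06)&(b[...,0]>b[...,2]+60); Q=W[blue]; print('blue top',len(Q),Q.min(0).round(4),Q.max(0).round(4))
E
```

```text
near t15.18 p [ 0.4606 -0.2003  0.112 ] F [0.3 0.1 0.8] w0.0617 q6 -0.43
at t15.53 p [ 0.46   -0.2008  0.1026] F [-0.8 -0.3 -0.3] w0.0620 q6 -0.43
gripped t15.85 p [ 0.4603 -0.201   0.1032] F [0.  1.3 6.5] w0.0399 q6 -0.43
lifted t16.59 p [ 0.459  -0.2003  0.1983] F [-0.6 -0.7 -1.8] w0.0399 q6 -0.43
over t17.96 p [0.5755 0.0369 0.2   ] F [ 0.2 -0.5 -1.7] w0.0400 q6 0.85
blue 422 [0.5382 0.0096 0.0592] [0.6059 0.0728 0.1782] [0.5721 0.0412 0.1187]
blue top 34 [0.5532 0.0033 0.1218] [0.574  0.0405 0.157 ]
```

View pics/s4.png

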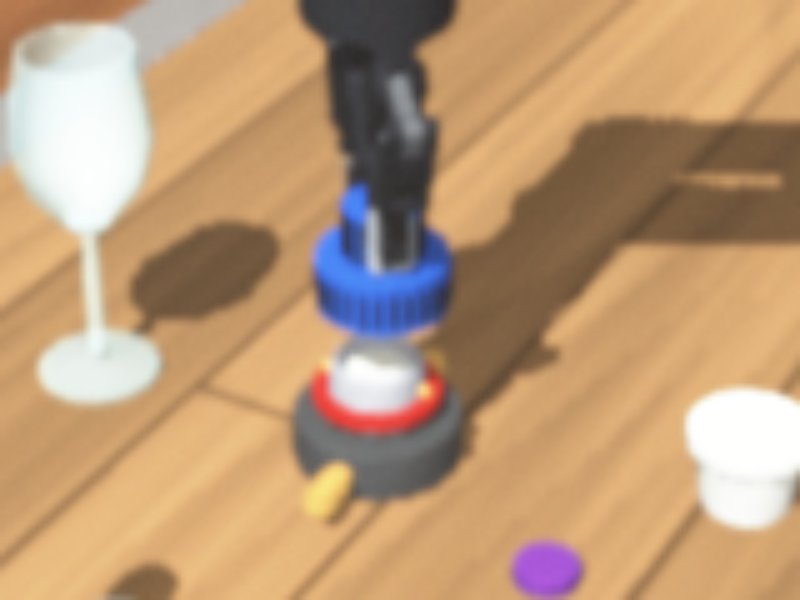

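The collar at (383,270) is held upright above the cup at (375,375), clear of the glass. Next I'll lower it until it touches the pins.

```bash
python3 - <<'E'
from h import *
f0=robot.sense()['force'][2]
robot.movel([*CELL,.168],v=.15); st('.168')
for z in np.arange(.165,.1479,-.0015):
    robot.movel([*CELL,z],v=.02); s=st('%.4f'%z)
    if s['force'][2]-f0>5 or np.hypot(*s['force'][:2])>8: break
E
```

```text
.168 t18.43 p [0.5755 0.0376 0.1677] F [ 0.5  0.5 -1.7] w0.0399 q6 0.85
0.1650 t18.73 p [0.5759 0.0378 0.1655] F [ 0.6  0.4 -2.3] w0.0402 q6 0.85
0.1635 t18.98 p [0.5756 0.0378 0.1635] F [ 0.4 -0.5 -1.5] w0.0396 q6 0.85
0.1620 t19.23 p [0.5757 0.0378 0.1619] F [-1.  -0.6 -1.6] w0.0395 q6 0.85
0.1605 t19.48 p [0.576  0.0378 0.1606] F [ 0.5 -0.5 -0.7] w0.0398 q6 0.85
0.1590 t19.73 p [0.5763 0.0379 0.1591] F [ 1.9  0.3 -1.2] w0.0399 q6 0.85
0.1575 t19.98 p [0.5762 0.0378 0.1576] F [ 2.3 -0.3 -1.2] w0.0401 q6 0.85
0.1560 t20.23 p [0.5762 0.0378 0.1562] F [ 3.   0.1 -1.5] w0.0400 q6 0.85
0.1545 t20.48 p [0.5762 0.0378 0.1546] F [4.7 0.6 0.4] w0.0396 q6 0.85
0.1530 t20.73 p [0.5762 0.0378 0.1532] F [ 5.9  0.4 -0.3] w0.0399 q6 0.85
0.1515 t20.98 p [0.5763 0.0378 0.1522] F [3.7 0.3 4.5] w0.0401 q6 0.85
```

Pin contact came at 0.152, as predicted. There is a small +x side load, so I'll shift 0.8 mm and start turning.

```bash
python3 - <<'E'
from h import *
C=CELL+[.0008,0]; zc=.1505
robot.movel([*C,zc],v=.02); st('push')
y=-.8
while y<.9:
    y+=np.radians(4)
    robot.movel([*C,zc],down(y),v=.05); s=st('%.1f deg'%np.degrees(y))
    if s['position'][2]<zc+.0004 and s['force'][2]<2: print('dropped'); break
    if abs(s['force'][2])>25 or np.hypot(*s['force'][:2])>20: print('load'); break
print(s['wrist_torque'])
E
```

```text
push t21.23 p [0.5766 0.0378 0.1517] F [ 1.4 -0.2  9.9] w0.0400 q6 0.85
-41.8 deg t21.48 p [0.5764 0.0378 0.1503] F [4.3 0.1 1.6] w0.0399 q6 0.78
dropped
[-0.03747442 -0.95631713  0.07145513]
```

```bash
python3 - <<'E'
from h import *
C=CELL+[.0008,0]
robot.wait(.1); st('settled')
for z in (.1495,.1485):
    robot.movel([*C,z],v=.02); s=st('%.4f'%z)
    if s['force'][2]>12: break
print(s['wrist_torque'])
E
```

```text
settled t21.57 p [0.5764 0.0378 0.1503] F [5.3 0.  1.7] w0.0394 q6 0.78
0.1495 t21.82 p [0.5765 0.0378 0.1492] F [ 5.4 -0.9  0.3] w0.0400 q6 0.78
0.1485 t22.07 p [0.5765 0.0378 0.1483] F [ 4.5 -1.1 -0.5] w0.0401 q6 0.78
[-0.07872054 -1.02271058  0.04005445]
```

```bash
python3 - <<'E'
from h import *
C=CELL+[.0012,0]
robot.movel([*C,.1485],down(-.8+np.radians(7)),v=.02); s=st('turn'); print(s['wrist_torque'])
for z in np.arange(.1470,.1359,-.0010):
    robot.movel([*C,z],v=.02); s=st('%.4f'%z)
    if s['force'][2]>24 or np.hypot(*s['force'][:2])>18: break
print(s['wrist_torque'])
E
```

```text
turn t22.32 p [0.5767 0.0375 0.1482] F [ 5.5 -0.1 -0.3] w0.0399 q6 0.72
[-0.2976811  -0.97387106 -0.06639816]
0.1470 t22.57 p [0.5768 0.0378 0.1471] F [ 4.9 -2.4  1.5] w0.0398 q6 0.72
0.1460 t22.82 p [0.5768 0.0378 0.1465] F [ 2.6 -1.2  5.1] w0.0400 q6 0.72
0.1450 t23.07 p [0.5768 0.0378 0.1455] F [ 2.7 -0.9  6.1] w0.0399 q6 0.72
0.1440 t23.32 p [0.5768 0.0378 0.1447] F [2.3 0.8 7.5] w0.0401 q6 0.72
0.1430 t23.57 p [0.5768 0.0378 0.1438] F [ 2.9 -1.4  8. ] w0.0400 q6 0.72
0.1420 t23.82 p [0.5768 0.0378 0.143 ] F [ 2.5 -0.6  8.5] w0.0398 q6 0.72
0.1410 t24.07 p [0.5768 0.0378 0.1421] F [ 2.7 -0.9 10.1] w0.0399 q6 0.72
0.1400 t24.32 p [0.5768 0.0378 0.1412] F [ 0.9 -1.  11.1] w0.0402 q6 0.72
0.1390 t24.57 p [0.5768 0.0378 0.1411] F [ 0.2 -0.3 15.1] w0.0398 q6 0.72
0.1380 t24.82 p [0.5768 0.0378 0.141 ] F [-1.9 -1.6 21.2] w0.0400 q6 0.72
0.1370 t25.07 p [0.5768 0.0378 0.1409] F [-3.8 -1.6 25.9] w0.0400 q6 0.72
[-0.18007591  0.61184488 -0.05020904]
```

The seal's force curve runs 6 to 12 N, then a hard stop at 0.141, which matches fully home. I'll check this by eye and in the depth data.

```bash
python3 - <<'E'
from h import *
robot.wait(.3); st('hold')
d=grab('side'); W=cloud(d); b=d['frame'].astype(int)
m=(np.hypot(W[...,0]-.5766,W[...,1]-.0378)<.06)&(b[...,0]>b[...,2]+60); Q=W[m]
print('blue z',np.percentile(Q[:,2],[1,99]).round(4)); sk=Q[(Q[:,2]>.063)&(Q[:,2]<.072)]; print('skirt top z',np.median(sk[:,2]).round(4),len(sk))
cv2.imwrite('pics/s5.png',cv2.resize(d['frame'][140:350,200:470],None,fx=2.8,fy=2.8,interpolation=cv2.INTER_CUBIC))
E
```

```text
hold t25.38 p [0.5768 0.0378 0.1409] F [-3.6 -1.5 26.9] w0.0399 q6 0.72
blue z [0.0402 0.0968]
skirt top z 0.0671 163
```

View pics/s5.png

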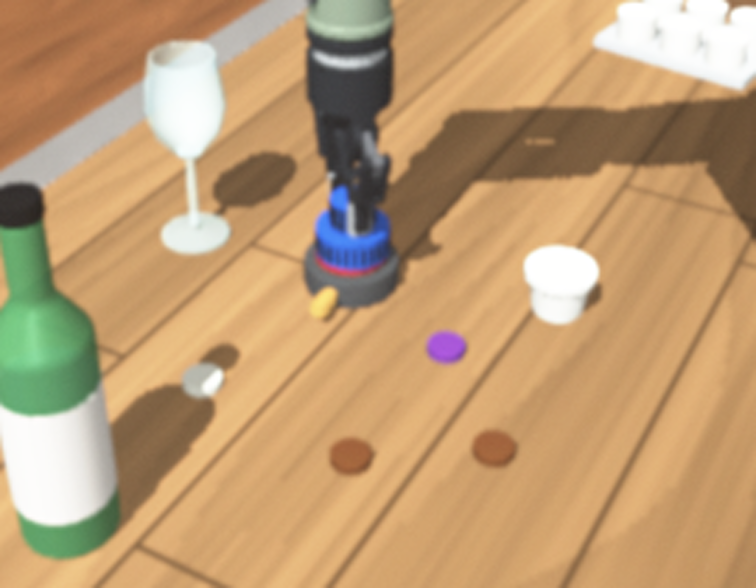

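The collar at (352,240) sits on the compressed seal, and the third disc at (203,379), glass, bottle and bung are untouched. Its skirt top is at 0.067, which is the home height (38 + 29 mm).

```bash
python3 -c "
from h import *
st('final'); robot.close_job()"
```

```text
final t25.43 p [0.5768 0.0378 0.1409] F [-3.1 -1.6 26.7] w0.0397 q6 0.72
the job is handed in; nothing more can be done
```

The job is done and handed in at 25.4 s of the 67 s allowed, with the gripper still holding the collar pushed home at about 27 N.

- **Discs:** Two white discs lie flat and stacked in the cup; the top one measured 56 mm above the bench, as expected. The third is where it was.
- **Collar:** It met the pins at the predicted height, and its keyways dropped over them after about 4° of turn. The push against the seal then rose from about 6 to 11 N and met a hard stop.
- **Last checks:** The collar's skirt top measured 67 mm above the bench, which is its height when fully home. The final picture showed the glass, bottle and bung standing as before.
- **Off-nominal:** There was a side load of about 5 N while lowering the collar. I shifted it about 1 mm, and 3–4 N remained at the end. No check failed.

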